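# Push the kit drawer home and open the safety-capped tablet bottle

## Task

Push the open kit drawer fully home until it clicks into its catch, so that the amber tablet bottle in it stands firm. Then open the bottle: press its white safety cap down against the spring, keep it pressed while twisting it counter-clockwise until it comes free, and lift it straight up. Finish while still gripping the cap, held still and upright about 6 cm above the open bottle mouth, with the drawer still home and the other things on the table left where they are.

Things in the scene. Friction and masses are not known exactly. Their poses are not given: they have to be found in the camera images.
- drawer (a joint): travel of the kit drawer in m: 0 = drawn out (its start), 0.090 = home against its stop. It slides in a low open-topped plywood chest (200 x 168, walls 56 high, fixed), so the bottle is reachable from above when home. Sliding takes 1 to 2 N; a sprung catch resists with about 5 N from 0.076, is passed at about 0.083, then draws the drawer to 0.090 and holds it with about 3 N.
- drawer_front (a point): centre of the outer face of the drawer's flat green front panel, 164 wide and 62 high (this point is 31 above its lower edge, 33 above the table). Its x axis points the way the drawer is pushed in (level), z up. It moves with the drawer.
- bottle_mouth (a point): centre of the mouth of the amber bottle (body 62 across; its shoulder slopes from 25 to 36 below this point; neck 32 across), 121 above the table. The bottle is fixed in the drawer and moves with it, its axis 60 behind the outer face of the front panel. x axis the way the drawer is pushed in, z up.
- cap_center (a point): centre (on the axis, half-way up) of the loose round white ribbed safety cap, 56 across, 38 high, 35 g; a red mark on its top lies along its +x axis; z up. Locked on the bottle it is 8 above bottle_mouth (top face 27 above, lower rim 11 below), its x axis along that of bottle_mouth. Grip it across its upper 18 mm, at any yaw.
- cap: the same cap, origin at the centre of its lower rim. A sprung seal holds its lugs behind teeth: it must be kept 5.5 to 8.5 down (9 to 12 N; starts at 4 N, hard stop at 9) while turned counter-clockwise seen from above for the first 0.75 rad. Turned 1.0 to 2.1 rad it lifts straight off (stop at about 2.2). It does not turn clockwise.
- tray: blue plastic breakfast tray, 320 x 220 x 22, origin under its centre (leave alone)
- cup_outer: orange silicone cup, 80 across, 75 high, standing on the tray; origin under its centre (leave alone)
- cup_inner: yellow silicone cup nested in the orange one; origin under its centre (leave alone)
- spreader: steel spreader with a dark handle, about 190 long, lying on the tray (leave alone)
- coaster: round beech coaster, 100 across, 10 thick; origin under its centre (leave alone)
- glass_jar: screw-capped glass jar, 72 across, 100 high, standing on the coaster; origin under its centre (leave alone)
- mug: green mug, 80 across, 85 high; origin under its centre (leave alone)
There are look-alikes about, which are no part of the job. What is meant by the cap is not brown or pink, and is the larger of those in its own colour.

How it is judged:
On the way, in this order (a step that is already met when the one before it is completed fails the run):
1. the drawer is home in its catch, the cap still locked on (value of joint drawer above 0.086 m and z of cap_center in the frame of bottle_mouth below 0.014 m and angle between the x axis of cap_center and the x axis of bottle_mouth, either way round below 0.3 rad), for 0.2 s.
2. the cap is pressed down at least 4 mm with the drawer home (value of joint drawer above 0.086 m and z of cap_center in the frame of bottle_mouth below 0.004 m and angle between the x axis of cap_center and the x axis of bottle_mouth, either way round below 0.45 rad), for 0.05 s.
3. the cap is twisted past its teeth on the bottle (value of joint drawer above 0.086 m and z of cap_center in the frame of bottle_mouth below 0.014 m and angle between the x axis of cap_center and the x axis of bottle_mouth, either way round above 0.65 rad), for 0.04 s.
At the end, for the whole second after the job is handed in: Drawer home (joint above 0.086); cap gripped by the fingers, touching nothing of bottle or drawer, still (under 30 mm/s), upright within 0.25 rad, within 30 mm sideways of the bottle axis, cap_center 50 to 140 mm above bottle_mouth (lower rim 31 to 121 mm) (value of joint drawer above 0.086 m and z of cap_center in the frame of bottle_mouth between 0.05 and 0.14 m and horizontal distance between cap_center and bottle_mouth below 0.03 m and angle between cap_center's own z axis and vertical below 0.25 rad and contact force between the fingers and cap above 1 N and not (contact force between cap and drawer above 0.1 N) and linear speed of cap below 0.03 m/s); the arm keeps its last pose, push and grip.
It fails at once if a bystander was shifted by more than 25 mm (distance of any of tray, cup_outer, cup_inner, spreader, coaster, glass_jar, mug from where it was at the start of the episode above 0.025 m).
It also fails if it takes over 54 s, if anything falls off the work surface, if the arm or the gripper's body presses on something with over 40 N, if the wrist force passes 120 N, or if a joint passes its speed limit or range.

## Robot

A 6-joint arm with a two-finger parallel gripper is mounted at the origin on the work surface. World frame = base frame: x ahead of the robot, y to its left, z up, the work surface at z = 0. Lengths are in m, angles in rad, forces in N, time in s.
With the tool pointing down it reaches from about 0.25 to 0.8 m from the base axis. Payload 3.9 kg.
Tool frame: the origin (TCP) lies midway between the tips of the shut fingers; the grasp point (between the pads) lies behind it (ctrl.hold_point_z is the y of the grasp point in the tool frame, in m); y points along the fingers, x is the direction in which the jaws open and shut, and the axes are right-handed (so a half turn about y gives the same grasp; the last joint's range is limited). The gripper opens to 85 mm and grips with 20 to 120 N. Pads are 22 mm wide; open, the fingers measure 114 mm over their backs; the gripper's body (76 mm by 85 mm) begins 54 mm behind the grasp point. The pads swing forward as they close: fully open they stand 13 mm farther back than shut.
Start: joints at [-1.112, 0.26, -0.138, 1.173, 0, 1.571], TCP at [0.233, -0.471, 0.231] pointing down, gripper open.
Joint ranges: [-2.78, 2.78], [-0.83, 1.72], [-1.28, 1.37], [-1.9, 2.12], [-1.57, 1.48], [-3.14, 3.14]. Speed limits (rad/s): [2.57, 2.57, 3.14, 3.14, 3.14, 3.14].

## Interface

Orientations are given as [roll, pitch, yaw] about the fixed x, y, z axes, in that order (R = Rz(yaw) Ry(pitch) Rx(roll)).
In Python, from cell import ctrl gives the robot as it stands. The module is installed in compiled form; this text tells all that it offers.
- The arm moves only by the shell command python3 -m pendant 'ROWS' [OPENING] [FORCE]. ROWS is JSON, a list that holds one entry, the list of rows, each a list of 6 numbers: the shift along the tool's x, y, z in mm, then the turn, a rotation vector about the tool's x, y, z in rad. In form: [[[tx, ty, tz, rx, ry, rz], ...]]. A call has 1 to 8 rows; each row is the pose to reach, as a shift and turn from the pose measured when the call began, along the tool's axes at that moment; what a row does not reach only later rows make up. A row lasts 1/10 s, in which the tool goes at most 50 mm and 8.59 degrees, less where a joint would pass 70% of its speed; a pose out of reach is approached as far as the arm can. A call with a gripper value outside its range is refused whole. OPENING is the opening, from -1 (shut) to 1 (fully open), set as the call begins (- or left out, the last holds). The fingers move at their own pace and stop on an object; FORCE is the grip in N (left out, the last holds). Time passes only in rows, so rows that repeat a pose let the fingers close. It gives the time, the measured TCP pose, the force and the opening at its end, in the units of the state.
- ctrl.observe(): the state, without advancing time (a new reading comes with each control period).
- ctrl.grab_frame(name): name is "scene" or "top"; returns a dict with "pixels" (384x512x3 uint8, blue, green, red), "range_z" (384x512 float32, m along the optical axis (not along the pixel's ray), 0 where there is no reading), "intrinsics" (3x3 intrinsics, pixels), "dist" ([k1, k2, p1, p2, k3] as OpenCV has them; the pictures are not rectified), "eye" and "attitude" of the camera in the world. Camera axes: x right, y up, looking along -z (the intrinsics and any distortion apply to the point x, -y, -z); pixel columns grow to the right and rows downward; lengths in m; the calibration is good to about 2 mm. A picture is of the moment at which its call begins.
- ctrl.hand_in(): hands the job in, once; it reports no verdict.
The state is a dict: "time": time; "joint_positions": joint angles; "joint_vel": joint speeds; "joint_efforts": joint torques, N m; "tcp_pos": TCP position; "tcp_rot": TCP orientation; "wrist_force": force on the tool from outside, world axes, zero at the start; "torque": the same for the moment, N m; "opening": finger opening in m.
Only numpy, scipy, OpenCV 4.12 (cv2) and the standard library are available. Lean on these libraries where they do the work, as an engineer would, in place of code of your own. Each camera call takes 0.05 s, during which the arm holds its last target.

## Working session

There is one attempt and no reset: what is moved stays moved. The work goes in short steps, Python scripts to look and compute and a shell command to move; the robot and the scene stay as the last step left them, time stands still between calls to the robot, and variables do not carry over. Pictures are saved under pics/ and viewed, and the job is handed in when it is done.

```bash
mkdir -p pics; cat > h.py <<'E'
import numpy as np, cv2
from cell import ctrl
from scipy.spatial.transform import Rotation as R
def snap(name,fn):
    f=ctrl.grab_frame(name); cv2.imwrite('pics/'+fn,f['pixels']); np.save('pics/'+fn+'.npy',f,allow_pickle=True); return f
def att(f):
    a=np.array(f['attitude'],float)
    return a if a.shape==(3,3) else R.from_euler('xyz',a).as_matrix()
def ray(f,u,v):
    p=cv2.undistortPoints(np.array([[[u,v]]],float),np.array(f['intrinsics']),np.array(f['dist']))[0,0]
    return np.array(f['eye']),att(f)@np.array([p[0],-p[1],-1.])
def onz(f,u,v,z):
    e,d=ray(f,u,v); return e+d*(z-e[2])/d[2]
def dep(f,u,v):
    e,d=ray(f,u,v); return e+d*f['range_z'][int(round(v)),int(round(u))]
E
python3 - <<'E'
from h import *
for n in('scene','top'):
    f=snap(n,n+'0.png'); print(n,f['eye'],f['attitude'],f['dist'],np.array(f['intrinsics']).tolist())
print(ctrl.observe(),ctrl.hold_point_z)
E
```

```text
scene [1.21370623 0.59749173 0.68800009] [0.95557361 0.01310445 2.25570804] [-0.06283715  0.          0.          0.          0.        ] [[371.06138733835513, 0.0, 264.3947348910591], [0.0, 371.06138733835513, 187.3129972518196], [0.0, 0.0, 1.0]]
top [0.47768968 0.04254945 1.22533302] [ 0.08139723  0.01634517 -1.59092099] [-0.01604382  0.          0.          0.          0.        ] [[392.4037989003508, 0.0, 252.34585288478985], [0.0, 392.4037989003508, 191.0459933119033], [0.0, 0.0, 1.0]]
{'time': 0.1, 'joint_positions': array([-1.11201231e+00,  2.60611722e-01, -1.39247151e-01,  1.17275257e+00,
       -2.68595503e-05,  1.57080365e+00]), 'joint_vel': array([ 0.00091601, -0.00164982,  0.00406438,  0.00264604, -0.00106495,
       -0.00119624]), 'joint_efforts': array([ 1.70228541e-04, -4.06508195e+01,  2.54527187e+01,  1.00801256e-02,
        9.92754781e-05, -1.04240848e-05]), 'tcp_pos': array([ 0.23220983, -0.47014147,  0.23054896]), 'tcp_rot': array([-1.5708232 ,  0.00181512, -1.11201963]), 'wrist_force': array([-0.77528316, -0.97322039,  0.16976471]), 'torque': array([ 0.00545587,  0.00667917, -0.01828582]), 'opening': 0.08584484775058618} -0.0187
```

View pics/scene0.png

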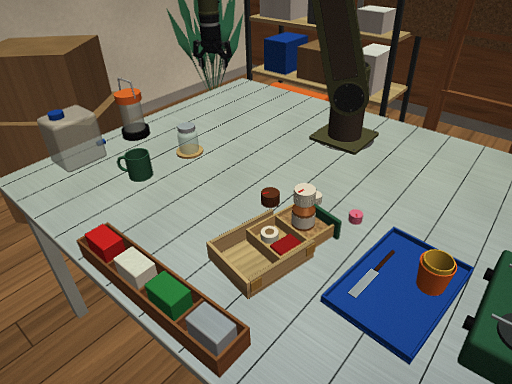

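View pics/top0.png

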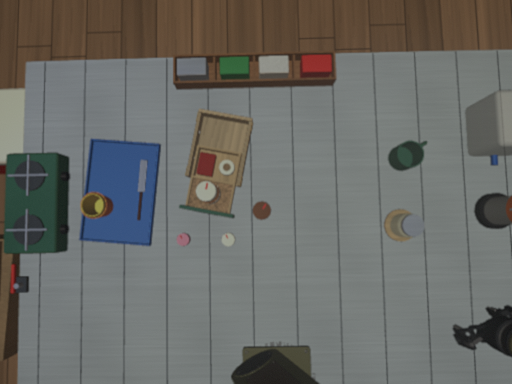

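```bash
python3 - <<'E'
from h import *
f=np.load('pics/top0.png.npy',allow_pickle=True).item(); g=np.load('pics/scene0.png.npy',allow_pickle=True).item()
a=cv2.resize(f['pixels'][95:255,165:285],None,fx=5,fy=5,interpolation=cv2.INTER_CUBIC)[:800]
b=cv2.resize(g['pixels'][170:300,200:380],None,fx=4,fy=4,interpolation=cv2.INTER_CUBIC)
cv2.imwrite('pics/c1.png',cv2.resize(a,(450,600)));cv2.imwrite('pics/c2.png',b)
for n,F,(r0,r1,c0,c1) in (('top',f,(95,255,165,285)),('scene',g,(170,300,200,380))):
    hsv=cv2.cvtColor(F['pixels'],cv2.COLOR_BGR2HSV); H,S,V=cv2.split(hsv)
    m=np.zeros_like(H);sub=np.s_[r0:r1,c0:c1]
    m[sub]=((H>50)&(H<95)&(S>90)&(V<140))[sub]*255
    nn,l,st,ce=cv2.connectedComponentsWithStats(m)
    for i in range(1,nn):
        if st[i,4]>20: print(n,'green',st[i],ce[i],cv2.minAreaRect(np.argwhere(l==i)[:,::-1].astype(np.float32)))
# height of points in depth around cap
for u,v in [(206,191),(200,195),(212,188)]: print(dep(f,u,v), f['pixels'][v,u])
# cap via depth: points at z 0.13..0.16
P=[];
for v in range(170,215):
    for u in range(185,230):
        p=dep(f,u,v)
        if .142<p[2]<.156: P.append(p)
P=np.array(P);print(len(P),P.mean(0),P.min(0),P.max(0))
E
```

```text
scene green [314 204  27  35 310] [328.41290323 219.61612903] ((328.18505859375, 218.71771240234375), (40.801849365234375, 15.048300743103027), 49.63546371459961)
[0.56894847 0.18657011 0.1462135 ] [145 159 155]
[0.55795182 0.20279045 0.1497004 ] [147 159 155]
[0.57679913 0.16969378 0.14750984] [144 160 157]
311 [0.56859581 0.18799522 0.14674022] [0.54119355 0.16143978 0.14213724] [0.59423689 0.21433342 0.15121654]
```

```bash
python3 - <<'E'
from h import *
for k,n in(('top','top0'),('scene','scene0')):
    pass
E
echo
```

```text
(no output)
```

View pics/c1.png

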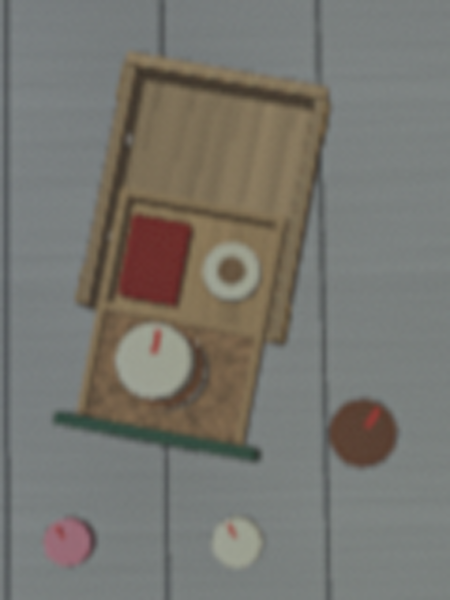

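View pics/c2.png

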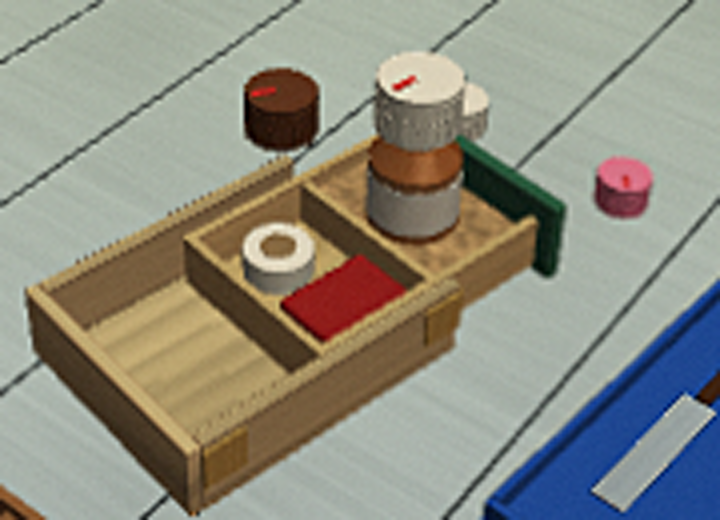

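```bash
python3 - <<'E'
from h import *
f=np.load('pics/top0.png.npy',allow_pickle=True).item()
I=f['pixels'].astype(int)
m=(I[...,1]-I[...,2]>18); mm=np.zeros(m.shape,bool); mm[195:225,172:245]=m[195:225,172:245]
p=np.argwhere(mm)[:,::-1]; print(len(p),p.min(0),p.max(0)); r=cv2.minAreaRect(p.astype(np.float32));print(r)
vx,vy,x0,y0=cv2.fitLine(p.astype(np.float32),cv2.DIST_L2,0,.01,.01).ravel()
t=(p-[x0,y0])@[vx,vy]
A=onz(f,x0+vx*(t.min()-.5),y0+vy*(t.min()-.5),.064);B=onz(f,x0+vx*(t.max()+.5),y0+vy*(t.max()+.5),.064)
print(A,B,np.linalg.norm(A-B)); d=(B-A)/np.linalg.norm(B-A); 
n=np.array([-d[1],d[0],0]); n*=np.sign(n[0]); print('push dir',n,'yaw',np.arctan2(n[1],n[0]))
c=np.array([.5686,.188,0]); C=(A+B)/2
print('mid',C,'cap dist along',(c-C)@n,'lat',(c-C)@np.array([-n[1],n[0],0]))
# other measurement: chest side edges
for k in [(130,55),(328,90),(80,300),(280,342)]:
    u,v=165+k[0]/3.75,95+k[1]/3.75; print(k,onz(f,u,v,.056))
# small loose caps via depth
for u,v in [(184,239),(228,240),(262,210)]: print(dep(f,u,v))
# cap outer circle
P=np.array([dep(f,u,v) for v in range(170,215) for u in range(185,230)]);P=P[(P[:,2]>.14)&(P[:,2]<.156)]
print(cv2.minEnclosingCircle((P[:,:2]*1000).astype(np.float32)))
E
```

```text
107 [180 206] [232 216]
((206.02984619140625, 210.8388671875), (52.95155715942383, 2.075817584991455), 10.491477012634277)
[0.5330032 0.2769465 0.064    ] [0.50058291 0.11965909 0.064     ] 0.1605939143527832
push dir [ 0.97941079 -0.20187746  0.        ] yaw -0.20327447241866486
mid [0.51679305 0.1983028  0.064     ] cap dist along 0.05282018364269715 lat 0.0003679853645190845
(130, 55) [0.82601708 0.21546482 0.056     ]
(328, 90) [0.79296198 0.05495529 0.056     ]
(80, 300) [0.62617224 0.25744493 0.056     ]
(280, 342) [0.5888323 0.0974164 0.056    ]
[0.43377223 0.27149254 0.02548648]
[0.42820306 0.13722004 0.02563754]
[0.5167755  0.03199119 0.03950942]
((569.0313720703125, 187.69097900390625), 27.900529861450195)
```

```bash
cat >> h.py <<'E'
def Rt(xyaw,tilt=0,tyaw=0):
    "tool down, tool x at yaw; then y leaned by tilt towards direction tyaw"
    b=R.from_euler('xyz',[-np.pi/2,0,xyaw])
    ax=np.array([np.sin(tyaw),-np.cos(tyaw),0])*tilt  # rotate -z toward tyaw
    return R.from_rotvec(ax)*b
def go(p,Rd):
    s=ctrl.observe(); Rc=R.from_euler('xyz',s['tcp_rot'])
    d=Rc.inv().apply(np.array(p)-s['tcp_pos'])*1000; w=(Rc.inv()*Rd).as_rotvec()
    print('shift',d.round(1),'turn',w.round(3),'dist',np.linalg.norm(d).round(1),np.linalg.norm(w).round(3))
def st():
    s=ctrl.observe(); print('t',round(s['time'],2),'p',s['tcp_pos'].round(4),'r',s['tcp_rot'].round(3),'j',s['joint_positions'].round(2),'F',s['wrist_force'].round(2),'T',s['torque'].round(2),'o',round(s['opening'],4))
E
python3 - <<'E'
from h import *
print(Rt(0,.4,-.205).apply([0,1,0]))
s=ctrl.observe()
go([.33,-.1,.24],R.from_euler('xyz',s['tcp_rot']))
E
```

```text
[ 0.38126431 -0.07927279 -0.92106099]
shift [-288.6   -8.9  251.6] turn [0. 0. 0.] dist 383.0 0.0
```

```bash
python3 -m pendant '[[[-36,-1,31,0,0,0],[-72,-2,62,0,0,0],[-108,-3,93,0,0,0],[-144,-4,124,0,0,0],[-180,-5,155,0,0,0],[-216,-6,187,0,0,0],[-252,-8,219,0,0,0],[-288,-9,251,0,0,0]]]' -1
python3 - <<'E'
from h import *
st()
A=Rt(-1.776,.4,-.205);B=Rt(1.366,.4,-.205)
go([.43,.216,.2],A);go([.43,.216,.2],B)
E
```

```text
time: 0.9
tcp_pos: [0.3296, -0.099, 0.2401]
tcp_rot: [-1.57, 0.002, -1.113]
wrist_force: [1.6, -0.1, 0.3]
opening: -0.0002
t 0.9 p [ 0.3296 -0.099   0.2401] r [-1.57   0.002 -1.113] j [-0.29 -0.06 -0.48  1.15  0.    2.39] F [ 1.65 -0.14  0.31] T [ 0.02 -0.07 -0.02] o -0.0002
shift [-238.    40.5  229.4] turn [ 0.385  0.654 -0.134] dist 333.0 0.771
shift [-238.    40.5  229.4] turn [-0.172 -2.437 -0.494] dist 333.0 2.493
```

```bash
python3 -m pendant '[[[-15,0,15,-0.01,-0.15,-0.03],[-30,0,30,-0.02,-0.3,-0.06],[-45,0,45,-0.03,-0.44,-0.09],[-60,0,60,-0.04,-0.58,-0.12],[-75,0,75,-0.05,-0.72,-0.15],[-90,0,90,-0.06,-0.86,-0.18],[-110,0,106,-0.07,-1.0,-0.21],[-130,0,125,-0.08,-1.14,-0.23]]]'
python3 - <<'E'
from h import *
st()
B=Rt(1.366,.4,-.205)
go([.43,.216,.2],B)
E
```

```text
time: 1.7
tcp_pos: [0.3835, 0.0738, 0.24]
tcp_rot: [-1.754, -0.14, 0.052]
wrist_force: [0.1, -0.3, -0.8]
opening: 0.0001
t 1.7 p [0.3835 0.0738 0.24  ] r [-1.754 -0.14   0.052] j [ 0.37 -0.04 -0.49  1.05 -0.22  1.89] F [ 0.05 -0.28 -0.84] T [0.11 0.05 0.04] o 0.0001
shift [ 47.7  20.9 145.9] turn [-0.093 -1.291 -0.263] dist 154.9 1.321
```

```bash
python3 -m pendant '[[[6,3,18,-0.01,-0.14,-0.03],[12,6,36,-0.02,-0.28,-0.06],[18,9,54,-0.03,-0.42,-0.09],[24,12,72,-0.04,-0.56,-0.12],[30,15,90,-0.05,-0.70,-0.15],[36,18,110,-0.06,-0.84,-0.18],[42,20,128,-0.07,-0.98,-0.21],[48,21,146,-0.08,-1.12,-0.23]]]'
python3 - <<'E'
from h import *
st()
B=Rt(1.366,.4,-.205)
go([.43,.216,.2],B)
E
```

```text
time: 2.5
tcp_pos: [0.4296, 0.2164, 0.199]
tcp_rot: [-1.956, -0.032, 1.201]
wrist_force: [0.7, 0.0, -0.4]
opening: -0.0
t 2.5 p [0.4296 0.2164 0.199 ] r [-1.956 -0.032  1.201] j [ 0.67  0.04 -0.57  0.73 -0.31  1.01] F [ 0.72  0.01 -0.38] T [ 0.1   0.27 -0.03] o -0.0
shift [-0.2 -0.7 -0.9] turn [-0.012 -0.164 -0.033] dist 1.1 0.168
```

```bash
python3 - <<'E'
from h import *
n=np.array([np.cos(-.205),np.sin(-.205),0]);F=np.array([.510,.200,.040])
go(F-.06*n,Rt(1.366,.4,-.205))
E
```

```text
shift [ -1.2 155.6  39.6] turn [-0.012 -0.164 -0.033] dist 160.6 0.168
```

```bash
python3 -m pendant '[[[0,25,6,-0.006,-0.08,-0.016],[0,50,12,-0.012,-0.164,-0.033],[0,75,19,-0.012,-0.164,-0.033],[0,100,25,-0.012,-0.164,-0.033],[-1,125,31,-0.012,-0.164,-0.033],[-1,145,36,-0.012,-0.164,-0.033],[-1,155,39,-0.012,-0.164,-0.033],[-1,156,40,-0.012,-0.164,-0.033]]]'
python3 - <<'E'
from h import *
st()
n=np.array([np.cos(-.205),np.sin(-.205),0]);F=np.array([.510,.200,.040])
for a in (-.02,0.04,.08):go(F+a*n,Rt(1.366,.4,-.205))
snap('scene','s1.png')
E
```

```text
time: 3.3
tcp_pos: [0.4497, 0.2115, 0.0375]
tcp_rot: [-1.967, 0.003, 1.365]
wrist_force: [0.2, 0.3, 0.3]
opening: 0.0001
t 3.3 p [0.4497 0.2115 0.0375] r [-1.967  0.003  1.365] j [ 0.63  0.26 -0.84  0.19 -0.29  0.79] F [0.23 0.32 0.3 ] T [ 0.06  0.34 -0.01] o 0.0001
shift [  1.1  13.7 -39.1] turn [-0.003  0.    -0.003] dist 41.5 0.005
shift [  1.1  36.9 -94.5] turn [-0.003  0.    -0.003] dist 101.4 0.005
shift [   1.1   52.3 -131.4] turn [-0.003  0.    -0.003] dist 141.4 0.005
```

View pics/s1.png

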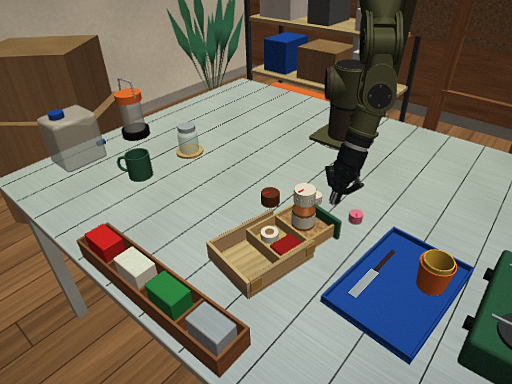

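```bash
python3 -m pendant '[[[1,5,-13,0,0,0],[1,10,-26,0,0,0],[1,14,-38,0,0,0],[1,17,-47,0,0,0],[1,21,-56,0,0,0],[1,25,-65,0,0,0],[1,29,-74,0,0,0],[1,33,-83,0,0,0]]]'
python3 - <<'E'
from h import *
st()
n=np.array([np.cos(-.205),np.sin(-.205),0]);F=np.array([.510,.200,.040])
print((ctrl.observe()['tcp_pos']-F)@n)
f=snap('top','t1.png')
P=np.array([dep(f,u,v) for v in range(140,215) for u in range(185,235)]);P=P[(P[:,2]>.142)&(P[:,2]<.152)]
print(len(P),P.mean(0))
E
```

```text
time: 4.15
tcp_pos: [0.5382, 0.1943, 0.0398]
tcp_rot: [-1.968, 0.002, 1.365]
wrist_force: [-2.0, 0.8, 1.3]
opening: -0.0002
t 4.15 p [0.5382 0.1943 0.0398] r [-1.968  0.002  1.365] j [ 0.49  0.34 -0.71  0.22 -0.25  0.65] F [-1.96  0.83  1.31] T [0.12 0.53 0.08] o -0.0002
0.02879825468963142
316 [0.60501949 0.18034907 0.14672577]
```

View pics/t1.png

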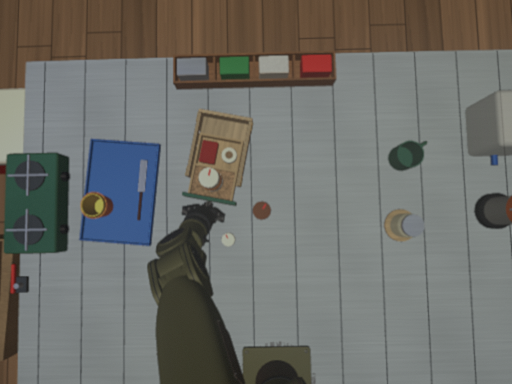

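```bash
python3 -m pendant '[[[0,3,-7,0,0,0],[0,6,-14,0,0,0],[0,9,-21,0,0,0],[0,11,-27,0,0,0],[0,13,-32,0,0,0],[0,15,-36,0,0,0],[0,17,-40,0,0,0],[0,18,-43,0,0,0]]]'
python3 - <<'E'
from h import *
st()
n=np.array([np.cos(-.205),np.sin(-.205),0]);F=np.array([.510,.200,.040])
print((ctrl.observe()['tcp_pos']-F)@n)
E
```

```text
time: 5.0
tcp_pos: [0.5869, 0.1849, 0.041]
tcp_rot: [-1.972, 0.001, 1.364]
wrist_force: [0.7, 0.1, 0.6]
opening: -0.0003
t 5.0 p [0.5869 0.1849 0.041 ] r [-1.972e+00  1.000e-03  1.364e+00] j [ 0.43  0.39 -0.62  0.24 -0.23  0.59] F [0.7  0.13 0.61] T [ 0.08  0.24 -0.04] o -0.0003
0.07840318033224757
```

```bash
python3 -m pendant '[[[0,0,-1,0,0,0],[0,1,-2,0,0,0],[0,1,-3,0,0,0],[0,1.5,-4,0,0,0],[0,2,-4.5,0,0,0],[0,2,-4.5,0,0,0]]]'
python3 - <<'E'
from h import *
st()
n=np.array([np.cos(-.205),np.sin(-.205),0]);F=np.array([.510,.200,.040])
print((ctrl.observe()['tcp_pos']-F)@n)
f=snap('top','t2.png')
P=np.array([dep(f,u,v) for v in range(120,215) for u in range(185,235)]);P=P[(P[:,2]>.142)&(P[:,2]<.152)]
c=cv2.minEnclosingCircle((P[:,:2]*1000).astype(np.float32))
print(len(P),P.mean(0),c,np.linalg.norm(P.mean(0)[:2]-[.5686,.188]))
E
```

```text
time: 5.6
tcp_pos: [0.5891, 0.1845, 0.0403]
tcp_rot: [-1.967, 0.001, 1.366]
wrist_force: [-9.9, 2.6, 6.4]
opening: 0.0002
t 5.6 p [0.5891 0.1845 0.0403] r [-1.967e+00  1.000e-03  1.366e+00] j [ 0.42  0.39 -0.61  0.24 -0.23  0.59] F [-9.89  2.62  6.39] T [0.55 1.58 0.08] o 0.0002
0.08055595135566647
318 [0.65314635 0.16899956 0.14670526] ((607.6407470703125, 167.1549835205078), 76.19965362548828) 0.08665507494969871
```

View pics/t2.png

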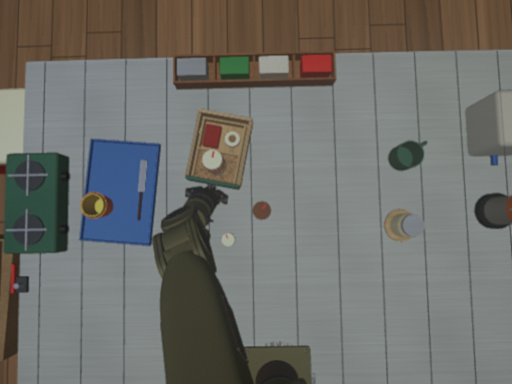

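```bash
python3 -m pendant '[[[0,-10,25,0,0,0],[0,-23,55,0,0,0],[0,-50,44,0,0,0],[0,-85,28,0,0,0],[0,-120,14,0,0,0],[0,-155,0,0,0,0],[0,-185,-14,0,0,0],[0,-207,-23,0,0,0]]]' 1
python3 - <<'E'
from h import *
st()
f=snap('top','t3.png')
P=np.array([dep(f,u,v) for v in range(120,190) for u in range(185,235)]);P=P[(P[:,2]>.142)&(P[:,2]<.152)]
print(len(P),P.mean(0),cv2.minEnclosingCircle((P[:,:2]*1000).astype(np.float32)))
c=cv2.resize(f['pixels'][95:255,165:285],(450,600),interpolation=cv2.INTER_CUBIC);cv2.imwrite('pics/c3.png',c)
g=snap('scene','s3.png')
I=g['pixels'].astype(int)
P=np.array([dep(g,u,v) for v in range(150,260) for u in range(250,350)]);P=P[(P[:,2]>.144)&(P[:,2]<.152)&(np.hypot(P[:,0]-.657,P[:,1]-.17)<.045)]
print(len(P),P.mean(0),cv2.minEnclosingCircle((P[:,:2]*1000).astype(np.float32)))
E
```

```text
time: 6.45
tcp_pos: [0.5331, 0.1972, 0.2438]
tcp_rot: [-1.972, -0.002, 1.366]
wrist_force: [-0.2, 0.8, -0.4]
opening: 0.0852
t 6.45 p [0.5331 0.1972 0.2438] r [-1.972 -0.002  1.366] j [ 0.5   0.11 -0.38  0.77 -0.25  0.66] F [-0.15  0.82 -0.41] T [ 0.1   0.33 -0.  ] o 0.0852
309 [0.65648344 0.16937319 0.14687306] ((656.6179809570312, 169.62005615234375), 27.85315704345703)
283 [0.65870613 0.17479071 0.14725691] ((657.2219848632812, 172.24586486816406), 29.118894577026367)
```

View pics/c3.png

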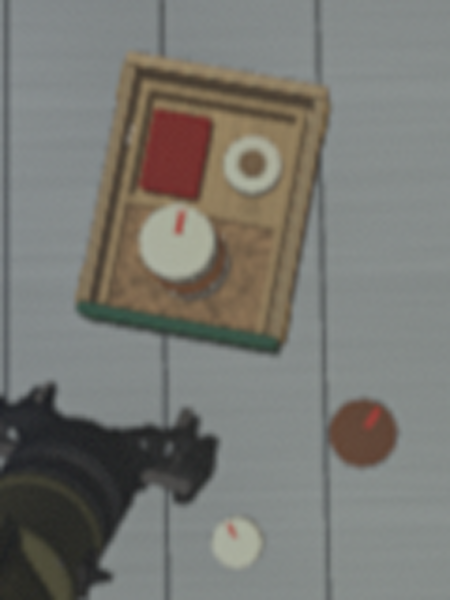

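```bash
python3 - <<'E'
from h import *
go([.657,.170,.20],Rt(1.2))
E
```

```text
shift [ -2.9  91.2 -97.3] turn [0.404 0.163 0.039] dist 133.4 0.437
```

```bash
python3 -m pendant '[[[0,11,-12,0.1,0.04,0.01],[-1,22,-24,0.2,0.08,0.02],[-1,34,-37,0.3,0.12,0.03],[-2,46,-50,0.404,0.163,0.039],[-2,60,-64,0.404,0.163,0.039],[-3,76,-82,0.404,0.163,0.039],[-3,91,-97,0.404,0.163,0.039],[-3,91,-97,0.404,0.163,0.039]]]' 1 80
python3 - <<'E'
from h import *
st()
go([.657,.170,.117],Rt(1.2))
E
```

```text
time: 7.35
tcp_pos: [0.6579, 0.1688, 0.1964]
tcp_rot: [-1.568, 0.003, 1.198]
wrist_force: [-0.7, -0.2, -0.1]
opening: 0.0851
t 7.35 p [0.6579 0.1688 0.1964] r [-1.568  0.003  1.198] j [ 0.25  0.55  0.23  1.25 -0.    0.62] F [-0.74 -0.23 -0.14] T [ 0.    0.09 -0.01] o 0.0851
shift [ 1.  79.4  1.1] turn [-0.002 -0.002 -0.003] dist 79.4 0.004
```

```bash
python3 -m pendant '[[[0,15,0,0,0,0],[0,30,0,0,0,0],[1,45,1,0,0,0],[1,58,1,0,0,0],[1,68,1,0,0,0],[1,76,1,0,0,0],[1,79,1,0,0,0],[1,79,1,0,0,0]]]'
python3 - <<'E'
from h import *
st()
snap('scene','s4.png'); f=np.load('pics/s4.png.npy',allow_pickle=True).item()
cv2.imwrite('pics/c4.png',cv2.resize(f['pixels'][110:260,200:380],(720,600),interpolation=cv2.INTER_CUBIC))
E
```

```text
time: 8.15
tcp_pos: [0.6569, 0.1699, 0.1171]
tcp_rot: [-1.568, 0.003, 1.198]
wrist_force: [-0.3, -0.9, 0.1]
opening: 0.085
t 8.15 p [0.6569 0.1699 0.1171] r [-1.568  0.003  1.198] j [ 0.25  0.58  0.08  1.07 -0.    0.63] F [-0.32 -0.92  0.07] T [-0.06 -0.    0.02] o 0.085
```

View pics/c4.png

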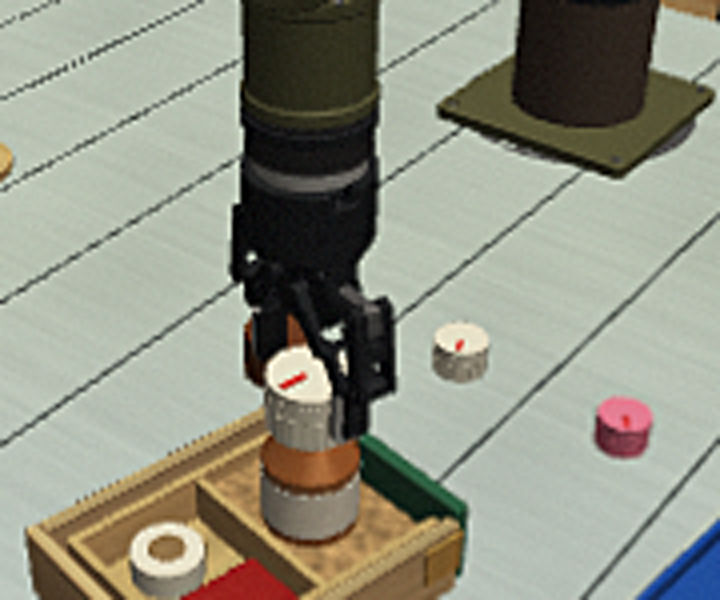

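The jaws straddle the cap (crop centre about (305,395)), with the pads beside it and the tip near the lower rim. The drawer is shut. I'll close the jaws.

```bash
python3 -m pendant '[[[0,0,0,0,0,0],[0,0,0,0,0,0],[0,0,0,0,0,0],[0,0,0,0,0,0],[0,0,0,0,0,0],[0,0,0,0,0,0]]]' -1 80
python3 - <<'E'
from h import *
st()
E
```

```text
time: 8.8
tcp_pos: [0.6578, 0.1702, 0.1184]
tcp_rot: [-1.57, 0.001, 1.198]
wrist_force: [0.1, -0.2, 4.9]
opening: 0.0541
t 8.8 p [0.6578 0.1702 0.1184] r [-1.570e+00  1.000e-03  1.198e+00] j [ 0.25  0.58  0.08  1.07 -0.    0.63] F [ 0.1  -0.17  4.94] T [ 0.08 -0.05 -0.05] o 0.0541
```

```bash
python3 -m pendant '[[[0,1,0,0,0,0],[0,2,0,0,0,0],[0,3,0,0,0,0],[0,4,0,0,0,0],[0,5,0,0,0,0],[0,6,0,0,0,0],[0,6,0,0,0,0]]]'
python3 - <<'E'
from h import *
for i in range(4):
    st(); ctrl.grab_frame('top')
E
```

```text
time: 9.5
tcp_pos: [0.6579, 0.1702, 0.1132]
tcp_rot: [-1.571, 0.001, 1.198]
wrist_force: [-1.5, -1.1, 9.1]
opening: 0.0539
t 9.5 p [0.6579 0.1702 0.1132] r [-1.571e+00  1.000e-03  1.198e+00] j [ 0.25  0.59  0.07  1.06 -0.    0.63] F [-1.54 -1.12  9.07] T [0.03 0.39 0.  ] o 0.0539
t 9.55 p [0.6579 0.1702 0.1133] r [-1.571e+00  1.000e-03  1.198e+00] j [ 0.25  0.59  0.07  1.06 -0.    0.63] F [-1.   -0.19  8.78] T [ 0.02  0.36 -0.02] o 0.054
t 9.6 p [0.6579 0.1702 0.1133] r [-1.571e+00  1.000e-03  1.198e+00] j [ 0.25  0.59  0.07  1.06 -0.    0.63] F [-1.56 -0.13  8.27] T [0.01 0.38 0.02] o 0.0544
t 9.65 p [0.6579 0.1702 0.1133] r [-1.571e+00  1.000e-03  1.198e+00] j [ 0.25  0.59  0.07  1.06 -0.    0.63] F [-1.86 -0.02  8.57] T [-0.04  0.38  0.  ] o 0.0537
```

```bash
python3 -m pendant '[[[0,1,0,0,0,0],[0,2.2,0,0,0,0],[0,2.2,0,0,0,0],[0,2.2,0,0,0,0]]]'
python3 - <<'E'
from h import *
for i in range(4):
    st(); ctrl.grab_frame('top')
E
```

```text
time: 10.1
tcp_pos: [0.6579, 0.1702, 0.1123]
tcp_rot: [-1.571, 0.0, 1.198]
wrist_force: [-2.3, -0.4, 9.4]
opening: 0.054
t 10.1 p [0.6579 0.1702 0.1123] r [-1.571  0.     1.198] j [ 0.25  0.59  0.07  1.06 -0.    0.63] F [-2.34 -0.44  9.37] T [-0.02  0.45  0.  ] o 0.054
t 10.15 p [0.6579 0.1702 0.1123] r [-1.571  0.     1.198] j [ 0.25  0.59  0.07  1.06 -0.    0.63] F [-2.42 -0.59  9.28] T [-0.03  0.44  0.02] o 0.0541
t 10.2 p [0.6579 0.1702 0.1123] r [-1.571e+00  1.000e-03  1.198e+00] j [ 0.25  0.59  0.07  1.06 -0.    0.63] F [-2.33 -0.31  9.93] T [-0.09  0.5   0.01] o 0.0541
t 10.25 p [0.6579 0.1703 0.1123] r [-1.571  0.     1.198] j [ 0.25  0.59  0.07  1.06 -0.    0.63] F [-1.83 -0.75  9.08] T [-0.05  0.51 -0.04] o 0.0539
```

```bash
python3 -m pendant '[[[0,2.3,0,0,0,0],[0,2.3,0,0,-0.1,0],[0,2.3,0,0,-0.2,0],[0,2.3,0,0,-0.3,0],[0,2.3,0,0,-0.4,0],[0,2.3,0,0,-0.5,0]]]'
python3 - <<'E'
from h import *
for i in range(2):
    st(); f=ctrl.grab_frame('top')
g=snap('scene','s5.png')
cv2.imwrite('pics/c5.png',cv2.resize(g['pixels'][110:260,200:380],(720,600),interpolation=cv2.INTER_CUBIC))
E
```

```text
time: 10.9
tcp_pos: [0.6594, 0.1708, 0.1118]
tcp_rot: [-1.575, -0.0, 1.702]
wrist_force: [-0.4, -0.4, 9.7]
opening: 0.0538
t 10.9 p [0.6594 0.1708 0.1118] r [-1.575 -0.     1.702] j [ 0.25  0.59  0.07  1.05 -0.    0.12] F [-0.41 -0.42  9.72] T [ 0.2   0.05 -0.06] o 0.0538
t 10.95 p [0.6594 0.1709 0.1119] r [-1.575 -0.     1.705] j [ 0.25  0.59  0.07  1.05 -0.    0.12] F [-0.51  0.73 10.23] T [0.11 0.09 0.03] o 0.0543
```

View pics/c5.png

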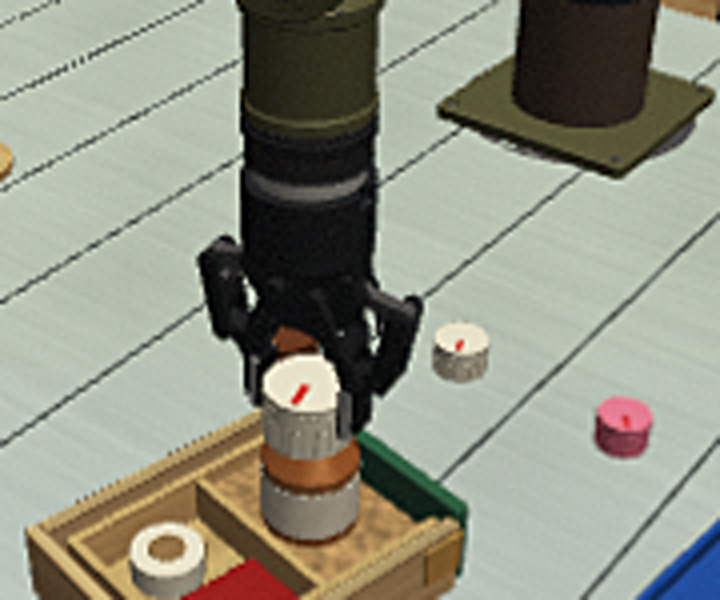

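```bash
python3 -m pendant '[[[0,2.2,0,0,-0.1,0],[0,2.2,0,0,-0.2,0],[0,2.2,0,0,-0.32,0],[0,2.2,0,0,-0.44,0],[0,2.2,0,0,-0.56,0],[0,2.2,0,0,-0.68,0],[0,2.2,0,0,-0.8,0],[0,2.2,0,0,-0.9,0]]]'
python3 - <<'E'
from h import *
st()
g=snap('scene','s6.png')
cv2.imwrite('pics/c6.png',cv2.resize(g['pixels'][110:260,200:380],(720,600),interpolation=cv2.INTER_CUBIC))
st()
E
```

```text
time: 11.85
tcp_pos: [0.6594, 0.1729, 0.1113]
tcp_rot: [-1.577, 0.002, 2.604]
wrist_force: [-2.9, 4.7, 11.6]
opening: 0.0544
t 11.85 p [0.6594 0.1729 0.1113] r [-1.577e+00  2.000e-03  2.604e+00] j [ 0.25  0.59  0.07  1.05  0.   -0.78] F [-2.94  4.66 11.57] T [ 0.9   0.79 -0.13] o 0.0544
t 11.9 p [0.6594 0.1728 0.1112] r [-1.577e+00  2.000e-03  2.607e+00] j [ 0.25  0.59  0.07  1.05  0.   -0.78] F [-3.16  3.03 10.41] T [0.75 0.72 0.01] o 0.0539
```

View pics/c6.png

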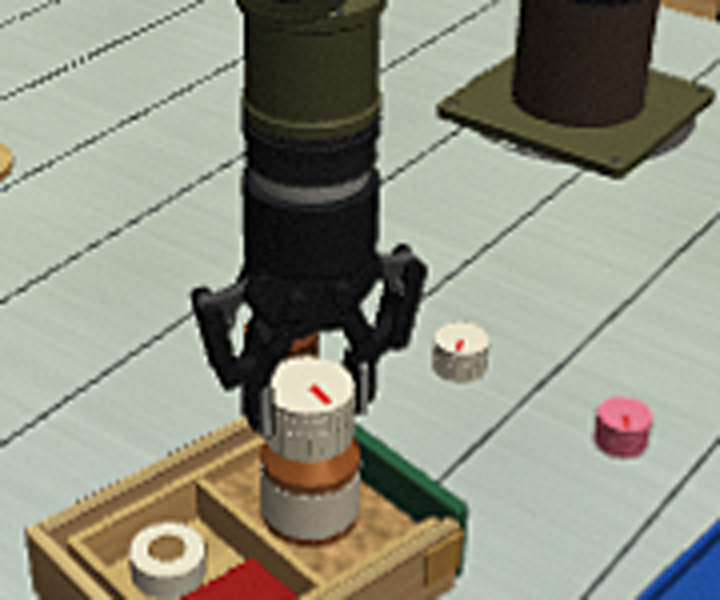

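```bash
python3 -m pendant '[[[0,-3,0,0,0,0],[0,-6,0,0,0,0],[0,-10,0,0,0,0],[0,-14,0,0,0,0],[0,-18,0,0,0,0]]]'
python3 - <<'E'
from h import *
st()
g=snap('scene','s7.png')
cv2.imwrite('pics/c7.png',cv2.resize(g['pixels'][110:260,200:380],(720,600),interpolation=cv2.INTER_CUBIC))
st()
E
```

```text
time: 12.4
tcp_pos: [0.6586, 0.1723, 0.1285]
tcp_rot: [-1.576, 0.001, 2.607]
wrist_force: [-0.2, -0.7, -0.9]
opening: 0.054
t 12.4 p [0.6586 0.1723 0.1285] r [-1.576e+00  1.000e-03  2.607e+00] j [ 0.25  0.58  0.1   1.09  0.   -0.78] F [-0.17 -0.67 -0.91] T [0.07 0.01 0.01] o 0.054
t 12.45 p [0.6591 0.1725 0.1293] r [-1.577e+00  2.000e-03  2.607e+00] j [ 0.25  0.58  0.1   1.09  0.   -0.78] F [ 0.36 -0.06  0.41] T [ 0.01 -0.05 -0.05] o 0.0537
```

View pics/c7.png

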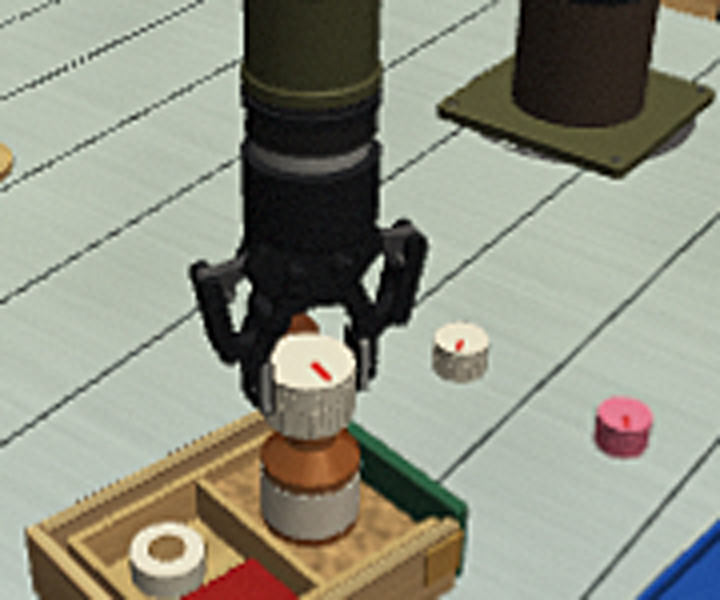

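The cap (crop (313,365)) rises with the gripper, and the drawer stays shut with no residual force. I'll lift the rest of the way.

```bash
python3 -m pendant '[[[0,-8,0,0,0,0],[0,-18,0,0,0,0],[0,-28,0,0,0,0],[0,-38,0,0,0,0],[0,-45,0,0,0,0],[0,-50,0,0,0,0],[0,-50,0,0,0,0],[0,-50,0,0,0,0]]]'
python3 - <<'E'
from h import *
st()
g=snap('scene','s8.png')
cv2.imwrite('pics/c8.png',cv2.resize(g['pixels'][80:260,180:380],(660,594),interpolation=cv2.INTER_CUBIC))
f=snap('top','t8.png'); st()
P=np.array([dep(g,u,v) for v in range(120,220) for u in range(240,320)])
b=np.array([g['pixels'][v,u].min() for v in range(120,220) for u in range(240,320)])
m=(b>120)&(P[:,2]>.15)&(np.hypot(P[:,0]-.657,P[:,1]-.17)<.05); Q=P[m]; print(len(Q),Q.min(0),Q.max(0))
T=Q[Q[:,2]>Q[:,2].max()-.006]; print(cv2.minEnclosingCircle((T[:,:2]*1000).astype(np.float32)),T.mean(0))
# bystanders: change outside robot
f0=np.load('pics/top0.png.npy',allow_pickle=True).item()['pixels']
for nm,(r0,r1,c0,c1) in dict(tray=(135,250,75,165),mug=(135,175,380,435),jar=(200,245,375,430)).items():
    print(nm,cv2.absdiff(f0,f['pixels'])[r0:r1,c0:c1].mean())
E
```

```text
time: 13.25
tcp_pos: [0.6588, 0.1722, 0.1792]
tcp_rot: [-1.576, 0.001, 2.607]
wrist_force: [-0.8, -0.5, -1.3]
opening: 0.0539
t 13.25 p [0.6588 0.1722 0.1792] r [-1.576e+00  1.000e-03  2.607e+00] j [ 0.25  0.55  0.19  1.2   0.   -0.78] F [-0.78 -0.47 -1.3 ] T [-0.01  0.04  0.  ] o 0.0539
t 13.35 p [0.6585 0.1721 0.1787] r [-1.576e+00  1.000e-03  2.607e+00] j [ 0.25  0.55  0.18  1.2   0.   -0.78] F [ 0.47 -0.38 -1.19] T [-0.01 -0.02  0.  ] o 0.0541
267 [0.6137796  0.1467261  0.17005452] [0.70134482 0.20371785 0.28870428]
((615.5339965820312, 193.559814453125), 1.760188102722168) [0.61553398 0.19355982 0.28798497]
tray 14.25330112721417
mug 12.292272727272728
jar 14.588148148148148
```

View pics/c8.png

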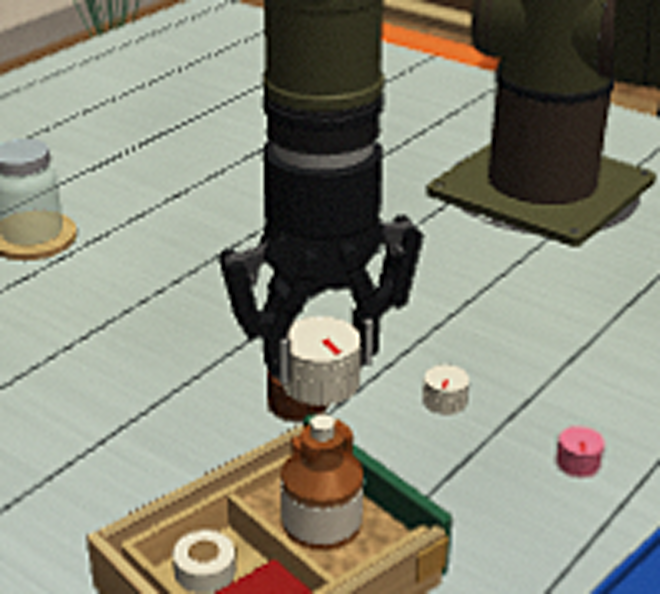

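View pics/t8.png

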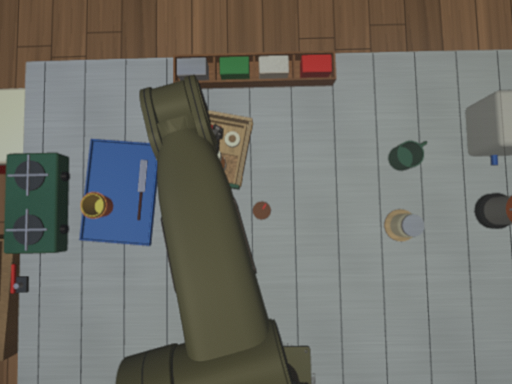

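```bash
python3 - <<'E'
from h import *
g=np.load('pics/s8.png.npy',allow_pickle=True).item()
g3=np.load('pics/s3.png.npy',allow_pickle=True).item()
V=[(u,v) for v in range(170,205) for u in range(262,295)]
P=np.array([dep(g,u,v) for u,v in V]); b=np.array([g['pixels'][v,u].min() for u,v in V])
Q=P[(b>120)&(P[:,2]>.15)&(P[:,2]<.25)&(np.hypot(P[:,0]-.659,P[:,1]-.172)<.04)]
print(len(Q),np.percentile(Q[:,2],[2,50,90,98])); T=Q[Q[:,2]>np.percentile(Q[:,2],90)-.006]
print(cv2.minEnclosingCircle((T[:,:2]*1000).astype(np.float32)),T.mean(0))
# drawer and tray shifts by phase correlation
def ph(a,b,r): 
    c=lambda x:cv2.cvtColor(x[r],cv2.COLOR_BGR2GRAY).astype(np.float32)
    return cv2.phaseCorrelate(c(a),c(b))
s0=cv2.imread('pics/scene0.png');s8=g['pixels'];t0=cv2.imread('pics/top0.png');t8=cv2.imread('pics/t8.png')
print('drawer',ph(g3['pixels'],s8,np.s_[215:290,205:330]),'tray',ph(s0,s8,np.s_[225:360,325:475]))
print('mug',ph(t0,t8,np.s_[135:175,380:435]),'jar',ph(t0,t8,np.s_[200:245,375:430]))
E
```

```text
260 [0.18183537 0.20757228 0.20891277 0.21815353]
((659.63916015625, 176.91307067871094), 32.50341033935547) [0.65752527 0.17404549 0.20800816]
drawer ((0.5080234866248645, 0.489797229085994), 0.9947685646311442) tray ((0.037311322736243824, 0.4927638541015824), 0.8992327388245382)
mug ((-0.006910463151694302, 0.00498163487235459), 0.9068477237224579) jar ((0.07636215854786954, 0.5594584761865313), 0.9450941124668828)
```

```bash
python3 -m pendant '[[[0,0,0,0,0,0],[0,0,0,0,0,0],[0,0,0,0,0,0]]]' - 80
python3 - <<'E'
from h import *
st(); print(ctrl.hand_in())
E
```

```text
time: 13.65
tcp_pos: [0.6584, 0.1721, 0.1784]
tcp_rot: [-1.575, 0.0, 2.607]
wrist_force: [0.7, -0.5, -0.9]
opening: 0.054
t 13.65 p [0.6584 0.1721 0.1784] r [-1.575  0.     2.607] j [ 0.25  0.55  0.18  1.2   0.   -0.78] F [ 0.67 -0.49 -0.9 ] T [-0.01  0.04 -0.02] o 0.054
the job is handed in; nothing more can be done
None
```

The cap is off and held above the open bottle, and I handed the job in at about 13.7 s; the interface gave no verdict.

- **Drawer:** I pushed it with the shut fingers until about 12 N built up against the stop. The cap had moved about 89 mm, so the drawer was home. Comparing pictures from before gripping and after lifting, it had not moved since.
- **Press and twist:** I gripped the cap at 80 N and pressed it about 6–7 mm down (9–11 N). I then twisted it about 1.4 rad counter-clockwise; the turned red mark confirmed this.
- **Lift and hold:** I lifted straight up. The last depth picture puts the cap's top at about 0.208 m, so its centre is about 68 mm above the mouth. That is a little over the 6 cm you asked for, but inside the 50–140 mm limits. It is a few millimetres off the axis and upright, with the fingers at 54 mm.
- **Other things on the table:** The tray with its contents, the mug and the jar showed no shift between the first and last pictures. A first brightness comparison gave similar differences (12–14) in all three areas. I took that as a change in light or noise, because the alignment check showed only half-pixel offsets, which come from odd-sized crops.
- **One disagreement:** The two cameras differed by about 3 mm on the cap's y position (0.1696 and 0.172 m). I used 0.170 m, and the grip held.

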